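# Crate the jars, then free the sagging bolt and hold the store's gate ajar

## Robot

A 6-joint arm with a two-finger parallel gripper is mounted at the origin on the work surface. World frame = base frame: x ahead of the robot, y to its left, z up, the work surface at z = 0. Lengths are in mm, angles in rad, forces in N, time in s.
With the tool pointing down it reaches from about 350 to 875 mm from the base axis. Payload 4.2 kg.
Tool frame: the origin (TCP) lies between the finger pads; the fingertips stand 25 mm ahead of it and the grasp point (between the pads) lies 6 mm ahead of it; z points along the fingers, y is the line along which they close (so a half turn about z gives the same grasp; the last joint's range is limited). The gripper opens to 85 mm and grips with 20 to 120 N. Pads are 22 mm wide; open, the fingers measure 114 mm over their backs; the gripper's body (76 mm by 85 mm) begins 54 mm behind the grasp point. The pads swing forward as they close: fully open they stand 13 mm farther back than shut.
Start: joints at [-0.867, 0.385, 0.008, 0, -1.194, -0.259], TCP at [268.935, -564.157, 256.312] pointing down, gripper open.
Joint ranges: [-3.14, 3.14], [-1.21, 2.06], [-1.07, 1.41], [-3.16, 2.05], [-2.99, -0.16], [-3.1, 3.1]. Speed limits (rad/s): [2.79, 2.79, 3.14, 3.14, 3.14, 3.14].

## Interface

Orientations are given as a unit quaternion [x, y, z, w].
In Python, from bench import arm gives the robot as it stands.
- The arm moves only by the shell command python3 -m pendant 'ROWS'. ROWS is JSON, a list of rows, each a list of 7 numbers: the shift along the tool's x, y, z in m, then the turn, a rotation vector about the tool's x, y, z in degrees, then the finger opening in m, from 0 to 0.0854. In form: [[x, y, z, wx, wy, wz, fingers], ...]. A call has 1 to 12 rows; each row shifts and turns the commanded pose from where the row before left it, along the tool's axes as they then stand; what a row does not reach is not made up. A row lasts 1/10 s, in which the tool goes at most 50 mm and 8.59 degrees, less where a joint would pass 70% of its speed; a pose out of reach is approached as far as the arm can. A call is refused whole if a number of a shift passes 0.05 or a number of a turn 8.59, either way. A call with a gripper value outside its range is refused whole. The fingers move at their own pace and stop on an object; the grip force is fixed at half the most. Time passes only in rows, so rows that do not move let the fingers close. It gives the time, the measured TCP pose, the force, the opening and the grip force at its end, in the units of the state.
- arm.read_state(): the state, without advancing time (a new reading comes with each control period).
- arm.get_image(name): name is "scene" or "top" or "wrist"; returns a dict with "image" (420x560x3 uint8, red, green, blue), "fx", "fy", "cx", "cy" (pixels), "xyz" and "rotation" of the camera in the world. Camera axes: x right, y down, z forward; pixel columns grow to the right and rows downward; lengths in mm; the calibration is good to about 2 mm. A picture is of the moment at which its call begins. There is no depth.
- arm.job_done(): hands the job in; it is judged then, once.
The state is a dict: "clock": time; "joints": joint angles; "joint_vel": joint speeds; "joint_efforts": joint torques, N m; "position": TCP position; "ee_rot": TCP orientation; "contact_force": force on the tool from outside, world axes, zero at the start; "wrist_torque": the same for the moment, N m; "gripper_width": finger opening in mm; "grasp_force": force on a finger pad.
Only numpy, scipy, OpenCV 4.12 (cv2) and the standard library are available. Lean on these libraries where they do the work, as an engineer would, in place of code of your own. Each camera call takes 0.05 s, during which the arm holds its last target. There are 200 camera calls.

## Task

Set the two loose jars standing in front of the storage bay down upright in the two empty cells of the blue crate, one per cell and in any order, without dropping them. Then open the bay for the crate: take the bolt by its red handle, lift the sagging bolt over the bent lip of its keeper while drawing it back, pull the spring-loaded gate open towards the robot to about 25 degrees and hold it there. Finish still gripping the red handle with the gate ajar, and leave the green tin, solder spool, screwdriver and meter where they are.

Things in the scene. Friction and masses are not known exactly. Their poses are not given: they have to be found in the camera images.
- jar_amber: amber jar with a paper band and a white screw cap, a straight cylinder 42 mm in diameter and 85 mm tall (cap: top 23 mm, same diameter), 0.1 to 0.2 kg. Origin: centre of its underside; z up along its axis
- jar_white: white plastic jar with a paper band and an orange screw cap; same size as the amber one: 42 mm in diameter, 85 mm tall, 0.1 to 0.2 kg. Origin: centre of its underside; z up
- crate: blue crate, open at the top, fixed to the bench: 70 mm (its x) by 180 mm (its y) by 45 mm tall, walls, dividers and floor 5 mm thick; two dividers across its length (39 mm tall) make three cells in a row along its y, each 60 mm (x) by 53 mm (y) inside. Origin: centre of its underside
- cell0 (a point): centre of the floor (5 mm above the bench) of the empty cell at the crate's -y end; same axes as the crate
- cell1 (a point): centre of the floor (5 mm above the bench) of the empty middle cell; same axes as the crate. The third cell, at the +y end, holds the green tin
- tin: green-banded tin in the crate's third cell, 42 mm in diameter, 85 mm tall; leave it there. Origin: centre of its underside
- bay: storage bay of aluminium posts and grey walls, fixed to the bench, with a gate in its front. Origin: on the gate's vertical hinge axis, at bench level; x points into the bay, away from the robot, y from the latch side to the hinge side, z up. The shut gate lies in the plane x = 0, from y = 0 to y = -240 mm, 18 mm thick, blue frame with a clear pane, top at 130 mm
- keeper_lip (a point): middle of the top edge of the keeper's bent-up lip, 140.5 mm above the bench, at y = -254 mm of the bay; axes as the bay's. The brass keeper is a channel along y, open at the top, 42 mm wide inside, from y = -250 to -298 mm on the latch post, with front and back walls up to 175 mm; the lip (4 mm thick) closes the foot of its end nearest the gate
- gate (a joint): angle of the gate, rad: 0 shut, growing as its free edge swings towards the robot (-x of the bay), to 1.2. Turns clockwise seen from above about the bay's origin. A spring closer pulls it shut with 0.26 N m at 0 and 0.32 N m at 0.45 rad
- bolt (a joint): how far the bolt is drawn back towards the hinge along the gate, m: 0 to 0.006 at the start (bolted), 0.055 at its stop; about 0.5 N of friction. It is a 12 mm rod on the gate's top in two tall straps (tops 177.5 mm above the bench). Unlifted, its collar catches on the lip at about 0.009; it is clear of the keeper once drawn 0.030
- bolt_tip (a point): centre of the dark collar at the bolt's tip, 32 mm in diameter and 10 mm thick along y, lying inside the keeper at the start: 270 mm from the hinge axis when undrawn, 147 mm above the bench when sagging; axes as the handle's
- bolt_lift (a joint): how far the bolt is lifted in its worn straps, m: 0 sagging by its own weight (0.16 kg with the handle), 0.018 at its upper stop. The collar's foot hangs 9.5 mm below the lip's top when sagging, so it passes the lip only with 10 mm or more of lift; lifting alone never clears the keeper's front wall
- handle: the bolt's handle: an upright red cylinder 20 mm in diameter, rising 65 mm above the bolt's axis, its top 212 mm above the bench while the bolt sags. It moves with the bolt. Origin: on the bolt's axis under the handle, 155 mm from the hinge axis along the gate when the bolt is undrawn (less by joint bolt); axes as the bay's, turned with the gate
- handle_grip (a point): point to grip on the handle's axis, 15 mm below its top (197 mm above the bench while sagging); same axes as the handle: x through the gate, y along it towards the hinge
- spool: bystander: solder spool with white flanges, 56 mm in diameter, 40 mm tall, standing beyond the crate. Origin: centre of its underside
- driver: bystander: screwdriver with an orange handle, about 190 mm long, lying on the bench before the crate
- meter: bystander: yellow hand-held meter, 150 by 75 by 35 mm, lying on the bench. Origin: centre of its underside
Mind the look-alikes: they are no part of the job. What is shaped like the jar_white but purple is not meant.

How it is judged:
By the outcome, as a careful person would: the job done as asked, in the order asked, and still so for the second after the job is handed in, while the arm keeps its last pose, push and grip.
It also fails if it takes over 69 s, if anything falls off the work surface, if the arm or the gripper's body presses on something with over 40 N, if the wrist force passes 120 N, or if a joint passes its speed limit or range.

## Working session

There is one attempt and no reset: what is moved stays moved. The work goes in short steps, Python scripts to look and compute and a shell command to move; the robot and the scene stay as the last step left them, time stands still between calls to the robot, and variables do not carry over. Pictures are saved under pics/ and viewed, at most 10 in all, crops included, and the job is handed in when it is done.

```bash
mkdir -p pics; ls; python3 - <<'E'
from bench import arm
import cv2,numpy as np,pickle
d={}
for n in ["scene","top"]:
    r=arm.get_image(n); d[n]=r
    cv2.imwrite(f"pics/{n}0.png",r["image"][:,:,::-1])
    print(n,r["fx"],r["fy"],r["cx"],r["cy"],np.round(r["xyz"],1),np.round(r["rotation"],4).tolist())
pickle.dump(d,open("im0.pkl","wb"))
s=arm.read_state(); print(s)
E
```

```text
pics
scene 525.4178033424068 525.4178033424068 276.5137318887331 210.19719787805755 [1172.9 -374.5 1252.6] [0.8454, 0.4466, -0.1392, -0.2579]
top 418.3557789379643 418.3557789379643 277.08329222932946 212.08412496704076 [ 388.8   38.1 1022.4] [-0.7036, 0.7038, -0.0588, 0.0781]
{'clock': 0.1, 'joints': array([-8.67381636e-01,  3.85464163e-01,  6.78673560e-03, -3.91363183e-04,
       -1.19401350e+00, -2.58603722e-01]), 'joint_vel': array([ 0.0006483 , -0.00289715,  0.00332902,  0.00207772,  0.00029243,
        0.00214416]), 'joint_efforts': array([-2.79477426e-04, -3.93320560e+01,  1.88929421e+01,  4.19794455e+00,
       -2.60881628e-03, -1.24460527e-06]), 'position': array([ 268.74258038, -563.75941181,  255.3562513 ]), 'ee_rot': array([-2.20506000e-01,  9.75385141e-01,  9.23962560e-04, -2.77043215e-04]), 'contact_force': array([-0.68378546, -0.83732611,  0.22719802]), 'wrist_torque': array([-0.02049934,  0.00947545,  0.02349836]), 'grasp_force': 0.0, 'gripper_width': 85.26070007025666}
```

View pics/scene0.png

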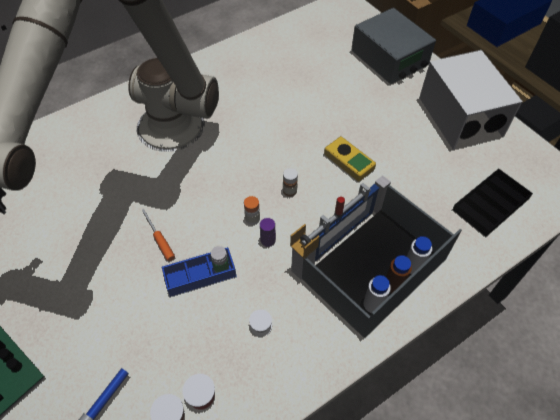

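View pics/top0.png

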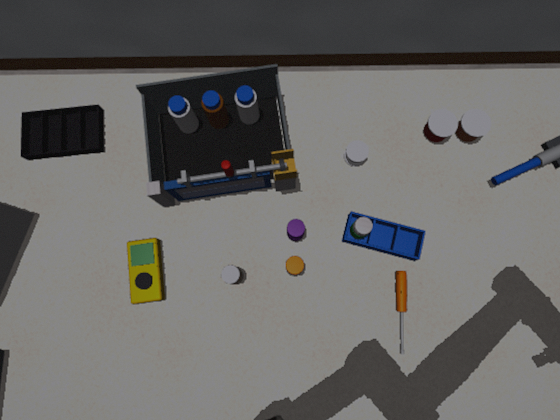

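The scene view shows the orange-capped jar at (251,207), amber jar with white cap at (290,182), purple decoy at (268,231), crate at (199,271) and the red handle at (340,205). In the top view these are at (295,265), (231,274), (296,229), (384,236) and (226,168). Next I measure, with enlarged crops.

```bash
cat > h.py <<'E'
import numpy as np,cv2
def ray(r,u,v):
    d=np.array([(u-r["cx"])/r["fx"],(v-r["cy"])/r["fy"],1.]); return np.array(r["xyz"]),np.array(r["rotation"]).reshape(-1)
def R(r):
    q=np.array(r["rotation"],float)
    if q.size==9: return q.reshape(3,3)
    from scipy.spatial.transform import Rotation as Ro
    return Ro.from_quat(q).as_matrix()
def onz(r,p,z):
    p=np.atleast_2d(np.asarray(p,float))
    d=np.c_[(p[:,0]-r["cx"])/r["fx"],(p[:,1]-r["cy"])/r["fy"],np.ones(len(p))]@R(r).T
    o=np.array(r["xyz"],float); t=(z-o[2])/d[:,2]
    return o+d*t[:,None]
def proj(r,P):
    c=(np.atleast_2d(P)-np.array(r["xyz"]))@R(r)
    return np.c_[r["fx"]*c[:,0]/c[:,2]+r["cx"],r["fy"]*c[:,1]/c[:,2]+r["cy"]]
def mask(r,lo,hi,box):
    h=cv2.cvtColor(r["image"],cv2.COLOR_RGB2HSV); m=cv2.inRange(h,lo,hi)
    x0,y0,x1,y1=box; k=np.zeros_like(m); k[y0:y1,x0:x1]=m[y0:y1,x0:x1]; return k
def big(m):
    c=max(cv2.findContours(m,cv2.RETR_EXTERNAL,cv2.CHAIN_APPROX_NONE)[0],key=cv2.contourArea); return c
E
python3 - <<'E'
import pickle,cv2,numpy as np
from h import *
d=pickle.load(open("im0.pkl","rb")); t,s=d["top"],d["scene"]
def show(n,r,lo,hi,box,z):
    c=big(mask(r,lo,hi,box)); a=cv2.minAreaRect(c); print(n,a,cv2.contourArea(c),onz(r,[a[0]],z).round(1),[onz(r,[p],z)[0,:2].round(1).tolist() for p in cv2.boxPoints(a)])
show("orange top",t,(5,120,80),(22,255,255),(280,250,310,280),85)
show("orange scn",s,(5,120,80),(22,255,255),(240,190,265,215),85)
show("red top",t,(0,150,60),(8,255,255),(215,150,240,185),212); show("red scn",s,(0,150,60),(8,255,255),(330,190,350,225),212)
show("crate",t,(105,150,50),(125,255,255),(335,205,435,265),45)
for n,r,b in (("w top",t,(215,260,247,290)),("w scn",s,(280,168,302,196))):
    show(n,r,(0,0,130),(180,60,255),b,85)
I=[t["image"][140:210,140:310],t["image"][205:290,210:440],s["image"][165:275,285:400],s["image"][160:300,155:305]]
f=lambda x:cv2.resize(x,(400,300),interpolation=cv2.INTER_CUBIC)
g=lambda x:cv2.resize(x,None,fx=min(400/x.shape[1],300/x.shape[0]),fy=min(400/x.shape[1],300/x.shape[0]),interpolation=cv2.INTER_CUBIC)
C=np.zeros((600,800,3),np.uint8)
for k,x in enumerate(I):
    x=g(x); y0,x0=300*(k//2),400*(k%2); C[y0:y0+x.shape[0],x0:x0+x.shape[1]]=x
cv2.imwrite("pics/crop.png",np.clip(C[:,:,::-1]*1.5,0,255).astype(np.uint8))
E
```

```text
orange top ((294.5, 265.0), (18.0, 17.0), 90.0) 243.5 [[452.8  24.9  85. ]] [[472.8, 43.8], [472.8, 5.8], [433.0, 6.2], [432.9, 43.9]]
orange scn ((250.80001831054688, 202.6000213623047), (12.521980285644531, 14.310833930969238), 63.43495178222656) 137.5 [[456.4  21.4  85. ]] [[435.6, 5.0], [437.2, 45.4], [477.2, 37.6], [475.2, -2.1]]
red top ((225.00003051757812, 164.00001525878906), (8.485280990600586, 8.485280990600586), 45.0) 57.0 [[647.7 166.4 212. ]] [[647.8, 178.6], [660.4, 166.7], [647.6, 154.2], [635.0, 166.0]]
red scn ((340.5, 199.5), (5.0, 5.0), 90.0) 21.0 [[649.5 162.6 212. ]] [[640.2, 162.2], [647.1, 172.2], [658.8, 163.0], [652.0, 153.0]]
crate ((383.61669921875, 235.05435180664062), (79.07115936279297, 29.274526596069336), 14.67639446258545) 2167.5 [[ 525.3 -184.4   45. ]] [[515.7, -86.4], [583.2, -105.7], [535.0, -282.3], [468.9, -261.0]]
w top ((230.5, 274.5), (29.0, 31.0), 90.0) 700.0 [[431.7 167.4  85. ]] [[463.8, 203.0], [463.9, 133.3], [400.0, 132.3], [399.9, 201.0]]
w scn ((290.5, 181.5), (27.0, 21.0), 90.0) 287.5 [[458.6 151.3  85. ]] [[402.5, 154.3], [436.2, 203.4], [512.7, 148.4], [480.3, 101.0]]
```

View pics/crop.png

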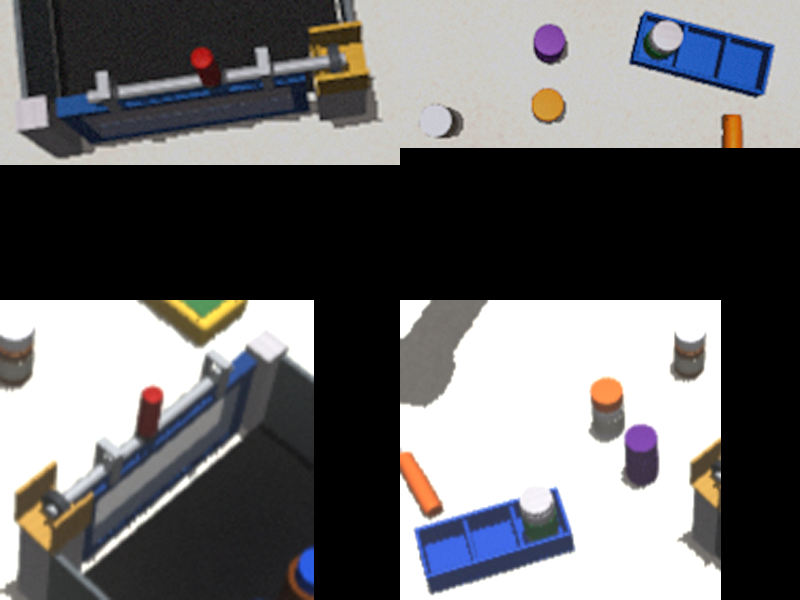

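```bash
cat >> h.py <<'E'
from scipy.spatial.transform import Rotation as Ro
def go(s,target,yaw=None):
    """target world TCP mm, yaw = desired tool-y direction (deg, mod 180) -> tool-frame shift in m & turn about tool z. Assumes tool down."""
    M=Ro.from_quat(s["ee_rot"]).as_matrix(); d=M.T@(np.array(target)-s["position"])/1000
    cur=np.degrees(np.arctan2(M[1,1],M[0,1])); w=0
    if yaw is not None: w=-((yaw-cur+90)%180-90)
    print("shift",d.round(4),"turn z",round(w,1),"cur yaw",round(cur,1),"tilt",(M[:,2]*57.3).round(2),"j",s["joints"].round(2))
    return d,w
E
python3 - <<'E'
from bench import arm
from h import *
r=arm.get_image("wrist"); s=arm.read_state(); M=Ro.from_quat(s["ee_rot"]).as_matrix()
print(r["fx"],r["cx"],(M.T@(np.array(r["xyz"])-s["position"])).round(1),(M.T@R(r)).round(3).tolist())
go(s,[470,-185,330])
go(s,[430,60,330])
E
```

```text
314.45341395445763 277.0195206493805 [  69.8    1.1 -117.2] [[0.0, -0.963, -0.27], [1.0, 0.0, 0.0], [-0.0, -0.27, 0.963]]
shift [-0.3446  0.2555 -0.0741] turn z 0 cur yaw 115.5 tilt [-5.00e-02  8.00e-02 -5.73e+01] j [-0.87  0.39  0.01 -0.   -1.19 -0.26]
shift [-0.4139  0.4939 -0.0738] turn z 0 cur yaw 115.5 tilt [-5.00e-02  8.00e-02 -5.73e+01] j [-0.87  0.39  0.01 -0.   -1.19 -0.26]
```

```bash
python3 -m pendant '[[-0.0312,0.0344,-0.002,0,0,0,0.085],[-0.0312,0.0344,-0.002,0,0,0,0.085],[-0.0312,0.0344,-0.002,0,0,0,0.085],[-0.0312,0.0344,-0.002,0,0,0,0.085],[-0.0312,0.0344,-0.002,0,0,0,0.085],[-0.0312,0.0344,-0.002,0,0,0,0.085],[-0.0312,0.0344,-0.002,0,0,0,0.085],[-0.0312,0.0344,-0.002,0,0,0,0.085],[-0.0312,0.0344,-0.002,0,0,0,0.085],[-0.0312,0.0344,-0.002,0,0,0,0.085],[-0.0312,0.0344,-0.002,0,0,0,0.085],[-0.0312,0.0344,-0.002,0,0,0,0.085]]'
python3 - <<'E'
from bench import arm
from h import *
import pickle
r=arm.get_image("wrist"); pickle.dump(r,open("w1.pkl","wb"))
cv2.imwrite("pics/w1.png",r["image"][:,:,::-1]); s=arm.read_state(); print(s["position"],s["clock"])
E
```

```text
clock: 1.35
position: [429.2, -28.5, 280.5]
ee_rot: [-0.221, 0.975, 0.0, 0.0]
contact_force: [1.2, -0.3, 0.0]
gripper_width: 85.2
grasp_force: 0.0
[431.77737201 -24.07004655 280.88230882] 1.4
```

View pics/w1.png

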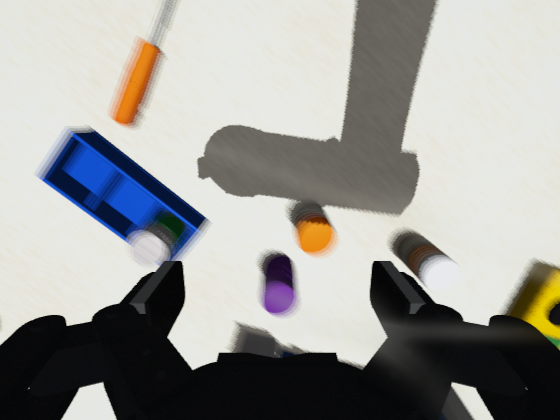

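The wrist view shows the crate with corners near (72,128), (40,177), (208,220), the orange cap at (315,237), the amber jar's white cap at (437,272) and the purple decoy at (280,297). It is motion-blurred, so I take a settled one and measure that.

```bash
python3 -m pendant '[[0,0,0,0,0,0,0.085],[0,0,0,0,0,0,0.085],[0,0,0,0,0,0,0.085]]' | head -2
python3 - <<'E'
from bench import arm
from h import *
import pickle
r=arm.get_image("wrist"); pickle.dump(r,open("w1.pkl","wb")); I=r["image"]
d=pickle.load(open("im0.pkl","rb"))
h=cv2.cvtColor(I,cv2.COLOR_RGB2HSV)
c=big(mask(r,(105,120,40),(125,255,255),(20,100,230,290)))
P=onz(r,cv2.approxPolyDP(cv2.convexHull(c),4,True)[:,0],45); print("crate corners z45",P[:,:2].round(1).tolist(), cv2.approxPolyDP(cv2.convexHull(c),4,True)[:,0].tolist())
c=big(mask(r,(5,120,80),(22,255,255),(280,190,350,260))); e=cv2.fitEllipse(c); print("orange",e,onz(r,[e[0]],85).round(1))
c=big(mask(r,(125,60,20),(160,255,255),(250,240,310,325))); e=cv2.boundingRect(c); print("purple",e)
print("bg",I[310,350],"cap",I[274,437],I[240,405],h[274,437])
C=cv2.resize(np.hstack([I[110:290,20:230],I[190:320,270:480][:,:] if 0 else cv2.copyMakeBorder(I[190:320,270:480],0,50,0,0,cv2.BORDER_CONSTANT)]),None,fx=1.9,fy=1.9,interpolation=cv2.INTER_CUBIC)
cv2.imwrite("pics/w1c.png",(C[:,:,::-1]*.8).astype(np.uint8))
g=cv2.cvtColor(I,cv2.COLOR_RGB2GRAY)
for nm,im,b,rr in (("w",I,(380,230,480,320),(15,28)),("top",d["top"]["image"],(210,255,250,295),(7,11))):
    x0,y0,x1,y1=b; G=cv2.cvtColor(im,cv2.COLOR_RGB2GRAY)[y0:y1,x0:x1]; G=cv2.resize(G,None,fx=4,fy=4,interpolation=cv2.INTER_CUBIC)
    H=cv2.HoughCircles(G,cv2.HOUGH_GRADIENT,1,200,param1=60,param2=10,minRadius=rr[0]*4,maxRadius=rr[1]*4)
    if H is not None:
        u,v,q=H[0,0]; p=[x0+u/4-.4,y0+v/4-.4]; print(nm,p,q/4,onz(r if nm=="w" else d["top"],[p],85).round(1))
E
```

```text
clock: 1.7
position: [428.8, -31.3, 280.1]
crate corners z45 [[468.4, -263.5], [456.1, -242.6], [498.5, -89.2], [564.2, -105.9], [577.8, -119.1], [532.6, -281.7]] [[67, 129], [89, 127], [206, 219], [173, 260], [159, 265], [36, 175]]
orange ((313.6396484375, 234.80833435058594), (35.89453887939453, 37.95138168334961), 77.21477508544922) [[450.9  23.1  85. ]]
purple (259, 253, 37, 62)
bg [232 234 227] cap [232 234 237] [60 60 53] [108   5 237]
w [np.float32(429.725), np.float32(265.725)] 19.5 [[428.5 153.   85. ]]
top [np.float32(229.725), np.float32(273.475)] 9.475 [[433.9 169.2  85. ]]
```

View pics/w1c.png

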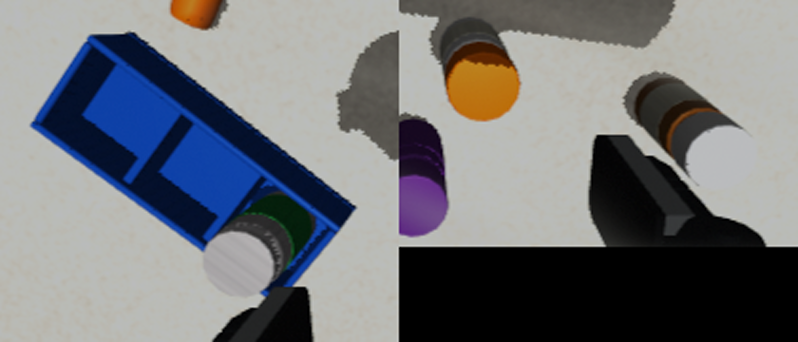

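Settled crop: crate rim is sharp (−y end corners at (67,129), (36,175)), the orange cap centre is at (314,235) and the amber jar's white cap at about (439.5,272.6). Now I refine amber and get the bay's pose.

```bash
python3 - <<'E'
from bench import arm
from h import *
import pickle
d=pickle.load(open("im0.pkl","rb")); w=pickle.load(open("w1.pkl","rb")); t=d["top"]; sc=d["scene"]
for n,r,b in (("w",w,(405,240,480,300)),("top",t,(216,260,246,290))):
    I=r["image"].astype(int); m=((I[:,:,2]-I[:,:,0]>1)&(I[:,:,1]>(150 if n=="w" else 100))).astype(np.uint8)*255
    k=np.zeros_like(m); k[b[1]:b[3],b[0]:b[2]]=m[b[1]:b[3],b[0]:b[2]]
    k=cv2.morphologyEx(k,cv2.MORPH_OPEN,np.ones((3,3)))
    c=big(k); e=cv2.fitEllipse(c); print(n,np.round(e[0],1),np.round(e[1],1),onz(r,[e[0]],85).round(1))
print(onz(w,[[439.5,272.6]],85).round(1))
s=arm.read_state(); print(s["position"].round(1))
# bay: red handle top centroid two views; strap/keeper features from crop (top crop scale 2.353 from (140,140))
f=lambda x,y:[140+x/2.353-.3,140+y/2.353-.3]
print("handle top",onz(t,[f(202,57)],212).round(1),"bolt axis from rod: left end, right strap", onz(t,[f(92,97),f(330,66)],153).round(1), "posttop",onz(t,[f(32,112)],140).round(1))
m=mask(t,(15,120,60),(28,255,255),(265,140,305,180)); c=big(m); a=cv2.minAreaRect(c); print("keeper",a,onz(t,cv2.boxPoints(a),175).round(1)[:,:2].tolist())
m=mask(t,(0,150,60),(8,255,255),(215,150,240,185)); print("red",cv2.boundingRect(big(m)))
go(s,[452,24,110]); 
E
```

```text
w [439.2 272.2] [31.3 36.9] [[430.6 166.5  85. ]]
top [229.9 273.9] [16.8 17. ] [[432.9 168.7  85. ]]
[[430.9 167.1  85. ]]
[428.8 -31.5 280.2]
handle top [[647.8 165.3 212. ]] bolt axis from rod: left end, right strap [[629.  275.1 153. ]
 [657.3  56.1 153. ]] posttop [[618.4 334.3 140. ]]
keeper ((283.38238525390625, 166.52944946289062), (14.309601783752441, 22.79834747314453), 75.96376037597656) [[662.5, 75.5], [674.5, 28.7], [643.9, 21.5], [632.1, 68.0]]
red (221, 160, 10, 9)
shift [-0.0448  0.0402  0.1701] turn z 0 cur yaw 115.4 tilt [-3.00e-02 -1.00e-02 -5.73e+01] j [ 0.31  0.03 -0.4  -0.   -1.15 -1.44]
```

```bash
python3 -m pendant '[[-0.0224,0.0201,0.013,0,0,0,0.085],[-0.0224,0.0201,0.013,0,0,0,0.085],[0,0,0.03,0,0,0,0.085],[0,0,0.04,0,0,0,0.085],[0,0,0.04,0,0,0,0.085],[0,0,0.04,0,0,0,0.085],[0,0,0.03,0,0,0,0.085],[0,0,0,0,0,0,0.085],[0,0,0,0,0,0,0.085]]'
python3 -m pendant '[[0,0,0,0,0,0,0.03],[0,0,0,0,0,0,0.03],[0,0,0,0,0,0,0.03],[0,0,0,0,0,0,0.03],[0,0,0,0,0,0,0.03],[0,0,0,0,0,0,0.03]]'
python3 - <<'E'
from bench import arm
from h import *
s=arm.read_state(); go(s,[524.5,-186.6,200],164.7); go(s,[452,24,74])
E
```

```text
clock: 2.65
position: [452.9, 24.3, 74.7]
ee_rot: [-0.22, 0.975, -0.0, -0.0]
contact_force: [0.1, 0.4, 0.6]
gripper_width: 85.1
grasp_force: 0.0
clock: 3.25
position: [453.4, 25.4, 75.8]
ee_rot: [-0.221, 0.975, -0.0, 0.001]
contact_force: [0.4, -0.5, 5.5]
gripper_width: 40.7
grasp_force: 59.8
shift [ 0.0269 -0.222  -0.1242] turn z -49.2 cur yaw 115.5 tilt [ 1.60e-01  3.00e-02 -5.73e+01] j [ 0.42  0.33 -0.63  0.   -0.6  -1.54]
shift [ 0.0018 -0.0006  0.0018] turn z 0 cur yaw 115.5 tilt [ 1.60e-01  3.00e-02 -5.73e+01] j [ 0.42  0.33 -0.63  0.   -0.6  -1.54]
```

```bash
python3 -m pendant '[[0,0,-0.02,0,0,0,0.03],[0,0,-0.03,0,0,0,0.03],[0,0,-0.035,0,0,-8.2,0.03],[0,0,-0.03,0,0,-8.2,0.03],[0,0,-0.009,0,0,-8.2,0.03],[0,0,0,0,0,-8.2,0.03],[0,0,0,0,0,-8.2,0.03],[0,0,0,0,0,-8.2,0.03],[0,0,0,0,0,0,0.03],[0,0,0,0,0,0,0.03]]'
python3 - <<'E'
from bench import arm
from h import *
import pickle
r=arm.get_image("wrist"); pickle.dump(r,open("w2.pkl","wb")); cv2.imwrite("pics/w2.png",r["image"][:,:,::-1])
s=arm.read_state(); M=Ro.from_quat(s["ee_rot"]).as_matrix()
c=big(mask(r,(5,120,80),(22,255,255),(180,200,380,420))); e=cv2.fitEllipse(c); z=s["position"][2]-75.8+85
p=onz(r,[e[0]],z)[0]; print(e,p, "cap in tool",(M.T@(p-s["position"])).round(1))
go(s,[509.2,-242.5,200],164.7)
E
```

```text
clock: 4.25
position: [452.1, 25.1, 198.3]
ee_rot: [-0.605, 0.796, 0.0, -0.0]
contact_force: [0.6, -0.1, -1.6]
gripper_width: 40.4
grasp_force: 60.9
((277.5094909667969, 294.1302185058594), (100.52464294433594, 111.27857208251953), 165.19174194335938) [448.84481933  20.8174136  207.49381302] cap in tool [ 5.1  2.1 -9.2]
shift [ 0.2428 -0.1263 -0.0017] turn z -0.2 cur yaw 164.5 tilt [-1.00e-02  1.00e-02 -5.73e+01] j [ 0.42  0.15 -0.48 -0.   -0.94 -0.69]
```

View pics/w2.png

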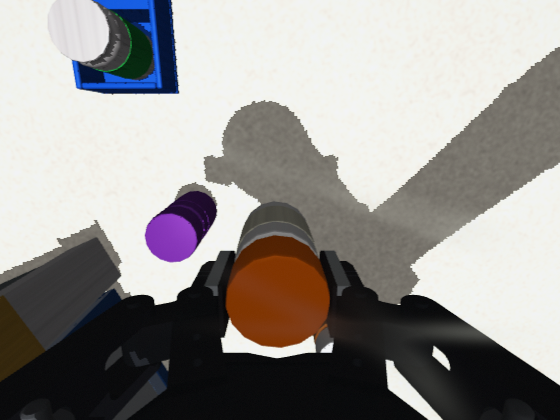

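The wrist view shows the white jar held upright, its orange cap centred at about (277,296), roughly 2–3 mm towards tool +x.

```bash
python3 -m pendant '[[0.02,-0.0105,0,0,0,0,0.03],[0.04,-0.021,0,0,0,0,0.03],[0.04,-0.021,0,0,0,0,0.03],[0.04,-0.021,0,0,0,0,0.03],[0.04,-0.021,0,0,0,0,0.03],[0.04,-0.021,0,0,0,0,0.03],[0.0203,-0.0105,0,0,0,0,0.03],[0,0,0,0,0,0,0.03],[0,0,0,0,0,0,0.03],[0,0,0,0,0,0,0.03]]'
python3 - <<'E'
from bench import arm
from h import *
import pickle
r=arm.get_image("wrist"); t=arm.get_image("top"); pickle.dump((r,t),open("w3.pkl","wb"))
A=cv2.resize(t["image"][190:290,320:450],None,fx=3,fy=3); B=r["image"][50:350,:]
cv2.imwrite("pics/w3.png",np.hstack([cv2.resize(B,(410,220)),cv2.resize(A,(390,300))[:220]])[:,:,::-1])
cv2.imwrite("pics/w3.png",r["image"][:,:,::-1])
s=arm.read_state(); go(s,[510,-240,81],164.7); print(s["position"].round(1))
# crate corners predicted in wrist image
c=np.array([524.5,-186.6,45]);a=np.radians(-15.3);X=np.array([np.cos(a),np.sin(a),0]);Y=np.array([-np.sin(a),np.cos(a),0])
for i,j in((-35,-90),(35,-90),(35,90),(-35,90)): print(i,j,proj(r,c+i*X+j*Y).round(1))
E
```

```text
clock: 5.3
position: [510.2, -239.2, 198.1]
ee_rot: [-0.607, 0.795, 0.0, -0.0]
contact_force: [0.0, -0.4, -1.3]
gripper_width: 40.8
grasp_force: 61.0
shift [1.200e-03 1.000e-04 1.175e-01] turn z 0.0 cur yaw 164.7 tilt [ 0.00e+00  1.00e-02 -5.73e+01] j [-0.15  0.33 -0.23 -0.   -1.01 -0.12]
[ 510.4 -238.9  198.5]
-35 -90 [[315.8 163.2]]
35 -90 [[234.1 163.2]]
35 90 [[240.6 342. ]]
-35 90 [[309.9 342. ]]
```

View pics/w3.png

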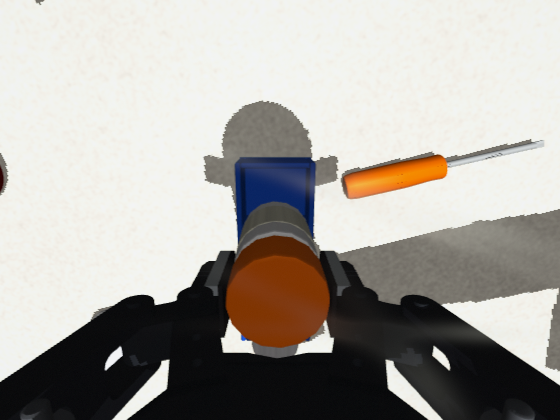

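The wrist view shows the crate's −y end at rows 158–163, columns 236–314, matching the prediction, with the jar centred between its walls. Lowering it now.

```bash
python3 -m pendant '[[0.001,0,0.03,0,0,0,0.03],[0,0,0.04,0,0,0,0.03],[0,0,0.025,0,0,0,0.03],[0,0,0.01,0,0,0,0.03],[0,0,0.005,0,0,0,0.03],[0,0,0.005,0,0,0,0.03],[0,0,0,0,0,0,0.03],[0,0,0,0,0,0,0.03]]'
python3 -m pendant '[[0,0,0.002,0,0,0,0.03],[0,0,0,0,0,0,0.03],[0,0,0,0,0,0,0.03]]'
```

```text
clock: 6.2
position: [511.0, -241.0, 84.4]
ee_rot: [-0.607, 0.795, -0.001, 0.001]
contact_force: [-0.2, 0.3, -1.6]
gripper_width: 40.7
grasp_force: 61.0
clock: 6.5
position: [510.3, -241.0, 81.6]
ee_rot: [-0.607, 0.795, -0.0, 0.0]
contact_force: [-0.0, 0.1, -1.8]
gripper_width: 40.7
grasp_force: 61.0
```

```bash
python3 -m pendant '[[0,0,0.0015,0,0,0,0.03],[0,0,0,0,0,0,0.03],[0,0,0,0,0,0,0.03]]'; python3 -m pendant '[[0,0,0.0015,0,0,0,0.03],[0,0,0,0,0,0,0.03],[0,0,0,0,0,0,0.03]]'
```

```text
clock: 6.8
position: [510.6, -241.1, 80.8]
ee_rot: [-0.607, 0.795, -0.0, 0.0]
contact_force: [-1.5, 1.3, 6.3]
gripper_width: 40.9
grasp_force: 61.4
clock: 7.1
position: [510.7, -241.2, 80.7]
ee_rot: [-0.607, 0.795, -0.001, -0.0]
contact_force: [-2.4, 2.0, 13.1]
gripper_width: 40.7
grasp_force: 62.0
```

```bash
python3 -m pendant '[[0,0,-0.0015,0,0,0,0.03],[0,0,0,0,0,0,0.05],[0,0,0,0,0,0,0.085],[0,0,0,0,0,0,0.085],[0,0,0,0,0,0,0.085],[0,0,0,0,0,0,0.085],[0,0,-0.01,0,0,0,0.085],[0,0,-0.03,0,0,0,0.085],[0,0,-0.04,0,0,0,0.085],[0,0,-0.04,0,0,0,0.085],[0,0,0,0,0,0,0.085],[0,0,0,0,0,0,0.085]]'
python3 - <<'E'
from bench import arm
from h import *
import pickle
s=arm.read_state(); go(s,[432,167.5,200],164.7)
r=arm.get_image("wrist")
cv2.imwrite("pics/w4.png",r["image"][:,:,::-1])
E
```

```text
clock: 8.3
position: [510.6, -240.9, 201.6]
ee_rot: [-0.607, 0.795, -0.001, 0.001]
contact_force: [-0.7, 0.0, -0.6]
gripper_width: 85.0
grasp_force: 0.0
shift [-0.3731  0.1838  0.0012] turn z -0.0 cur yaw 164.7 tilt [ 2.00e-01 -2.00e-02 -5.73e+01] j [-0.15  0.33 -0.23 -0.   -1.02 -0.11]
```

View pics/w4.png

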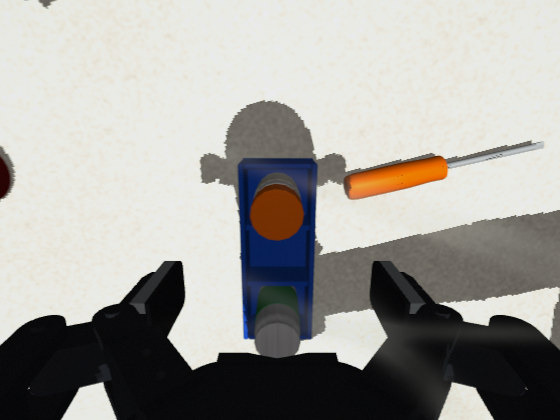

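The white jar stands upright in cell0 (cap at (277,212)), with the middle cell free. Next the amber jar.

```bash
python3 -m pendant '[[-0.02,0.01,0,0,0,0,0.085],[-0.0373,0.0184,0,0,0,0,0.085],[-0.0373,0.0184,0,0,0,0,0.085],[-0.0373,0.0184,0,0,0,0,0.085],[-0.0373,0.0184,0,0,0,0,0.085],[-0.0373,0.0184,0,0,0,0,0.085],[-0.0373,0.0184,0,0,0,0,0.085],[-0.0373,0.0184,0,0,0,0,0.085],[-0.0373,0.0184,0,0,0,0,0.085],[-0.0373,0.0184,0,0,0,0,0.085],[-0.0173,0.0082,0,0,0,0,0.085],[0,0,0,0,0,0,0.085]]' | head -2
python3 -m pendant '[[0,0,0.02,0,0,0,0.085],[0,0,0.04,0,0,0,0.085],[0,0,0.04,0,0,0,0.085],[0,0,0.025,0,0,0,0.085],[0,0,0,0,0,0,0.085],[0,0,0,0,0,0,0.085],[0,0,0,0,0,0,0.03],[0,0,0,0,0,0,0.03],[0,0,0,0,0,0,0.03],[0,0,0,0,0,0,0.03],[0,0,0,0,0,0,0.03],[0,0,0,0,0,0,0.03]]'
python3 - <<'E'
from bench import arm
from h import *
s=arm.read_state(); go(s,[432,167.5,74])
E
```

```text
clock: 9.55
position: [430.6, 169.1, 198.7]
clock: 10.75
position: [432.2, 167.9, 76.1]
ee_rot: [-0.607, 0.795, -0.0, 0.001]
contact_force: [-0.8, -1.1, 7.2]
gripper_width: 40.6
grasp_force: 59.9
shift [0.0005 0.0001 0.0021] turn z 0 cur yaw 164.7 tilt [  0.12   0.07 -57.3 ] j [ 0.72  0.34 -0.61  0.   -0.62 -0.99]
```

```bash
python3 -m pendant '[[0,0,-0.02,0,0,0,0.03],[0,0,-0.04,0,0,0,0.03],[0,0,-0.04,0,0,0,0.03],[0,0,-0.025,0,0,0,0.03],[0.0172,-0.0107,0,0,0,0,0.03],[0.04,-0.023,0,0,0,0,0.03],[0.04,-0.023,0,0,0,0,0.03],[0.04,-0.023,0,0,0,0,0.03],[0.04,-0.023,0,0,0,0,0.03],[0.04,-0.023,0,0,0,0,0.03],[0.04,-0.023,0,0,0,0,0.03],[0.04,-0.023,0,0,0,0,0.03]]' | head -2
python3 -m pendant '[[0.02,-0.011,0,0,0,0,0.03],[0,0,0,0,0,0,0.03],[0,0,0,0,0,0,0.03],[0,0,0,0,0,0,0.03]]'
python3 - <<'E'
from bench import arm
from h import *
r=arm.get_image("wrist"); s=arm.read_state(); go(s,[524.5,-186.6,81],164.7); M=Ro.from_quat(s["ee_rot"]).as_matrix()
I=r["image"]; cv2.imwrite("pics/w5.png",I[:,:,::-1])
E
```

```text
clock: 11.95
position: [518.4, -166.3, 199.7]
clock: 12.35
position: [523.4, -185.9, 199.7]
ee_rot: [-0.607, 0.795, 0.0, -0.0]
contact_force: [-0.9, 0.6, -0.9]
gripper_width: 40.5
grasp_force: 61.0
shift [ 0.0007 -0.0012  0.1189] turn z 0.1 cur yaw 164.8 tilt [-1.00e-02  2.00e-02 -5.73e+01] j [-0.05  0.32 -0.25 -0.   -1.01 -0.22]
```

View pics/w5.png

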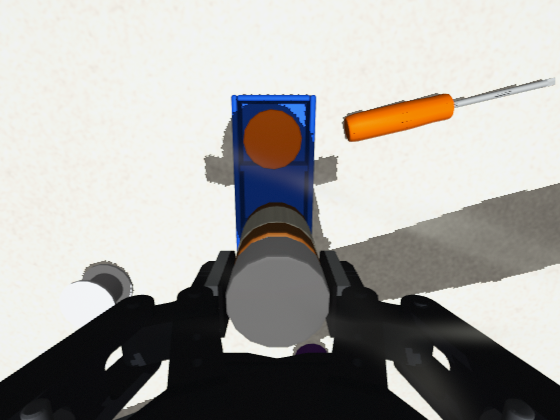

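The amber jar is held upright over the middle cell, and the white jar stands in cell0 (cap at (273,138)). Lowering.

```bash
python3 -m pendant '[[0,-0.001,0.03,0,0,0,0.03],[0,0,0.04,0,0,0,0.03],[0,0,0.025,0,0,0,0.03],[0,0,0.01,0,0,0,0.03],[0,0,0.007,0,0,0,0.03],[0,0,0.005,0,0,0,0.03],[0,0,0,0,0,0,0.03],[0,0,0,0,0,0,0.03],[0,0,0,0,0,0,0.03]]'
python3 -m pendant '[[0,0,0.002,0,0,0,0.03],[0,0,0,0,0,0,0.03],[0,0,0,0,0,0,0.03]]'
```

```text
clock: 13.3
position: [525.5, -187.1, 83.8]
ee_rot: [-0.607, 0.795, -0.001, 0.001]
contact_force: [0.0, 0.8, -1.5]
gripper_width: 40.2
grasp_force: 60.9
clock: 13.6
position: [525.3, -187.1, 81.2]
ee_rot: [-0.607, 0.795, -0.0, 0.0]
contact_force: [-0.5, -0.3, 0.1]
gripper_width: 40.6
grasp_force: 61.3
```

```bash
python3 -m pendant '[[0,0,0.001,0,0,0,0.03],[0,0,0,0,0,0,0.05],[0,0,0,0,0,0,0.085],[0,0,0,0,0,0,0.085],[0,0,0,0,0,0,0.085],[0,0,0,0,0,0,0.085],[0,0,-0.01,0,0,0,0.085],[0,0,-0.03,0,0,0,0.085],[0,0,-0.045,0,0,0,0.085],[0,0,-0.045,0,0,-7.5,0.085],[0,0,-0.045,0,0,-7.6,0.085],[0,0,-0.045,0,0,-7.6,0.085]]'
python3 -m pendant '[[0,0,-0.02,0,0,0,0.085],[0,0,0,0,0,0,0.085]]' | head -2
python3 - <<'E'
from bench import arm
from h import *
s=arm.read_state(); go(s,[640,130,320],7.4)
E
```

```text
clock: 14.8
position: [524.3, -187.0, 302.8]
ee_rot: [0.753, -0.658, 0.001, -0.0]
contact_force: [1.0, -0.4, -0.2]
gripper_width: 84.8
grasp_force: 0.0
clock: 15.0
position: [526.1, -187.4, 325.0]
shift [-0.3001 -0.1538  0.0056] turn z -0.0 cur yaw -172.6 tilt [  0.54  -0.09 -57.3 ] j [-0.05  0.23 -0.05  0.   -1.29  0.18]
```

```bash
python3 -m pendant '[[-0.015,-0.0078,0,0,0,0,0.085],[-0.03,-0.0154,0,0,0,0,0.085],[-0.03,-0.0154,0,0,0,0,0.085],[-0.03,-0.0154,0,0,0,0,0.085],[-0.03,-0.0154,0,0,0,0,0.085],[-0.03,-0.0154,0,0,0,0,0.085],[-0.03,-0.0154,0,0,0,0,0.085],[-0.03,-0.0154,0,0,0,0,0.085],[-0.03,-0.0154,0,0,0,0,0.085],[-0.03,-0.0154,0,0,0,0,0.085],[-0.015,-0.0078,0,0,0,0,0.085],[0,0,0,0,0,0,0.085]]'|head -2
python3 -m pendant '[[0,0,0,0,0,0,0.085],[0,0,0,0,0,0,0.085],[0,0,0,0,0,0,0.085]]'|head -2
python3 - <<'E'
from bench import arm
from h import *
import pickle
r=arm.get_image("wrist"); t=arm.get_image("top"); s=arm.read_state(); pickle.dump((r,t),open("w6.pkl","wb")); print(s["position"].round(1))
cv2.imwrite("pics/w6.png",r["image"][:,:,::-1])
c=big(mask(r,(0,150,60),(8,255,255),(150,120,420,420))); print(cv2.boundingRect(c),cv2.minAreaRect(c))
go(s,[648,165.5,300],7.4)
E
```

```text
clock: 16.2
position: [639.2, 132.2, 318.0]
clock: 16.5
position: [639.0, 129.2, 320.2]
[639.  129.4 320.2]
(249, 247, 24, 23) ((260.5, 258.0), (22.0, 23.0), 90.0)
shift [-0.0347 -0.0135  0.0202] turn z -0.1 cur yaw -172.7 tilt [ 2.00e-02  1.00e-02 -5.73e+01] j [ 0.45  0.4   0.19 -0.   -1.36 -0.32]
```

View pics/w6.png

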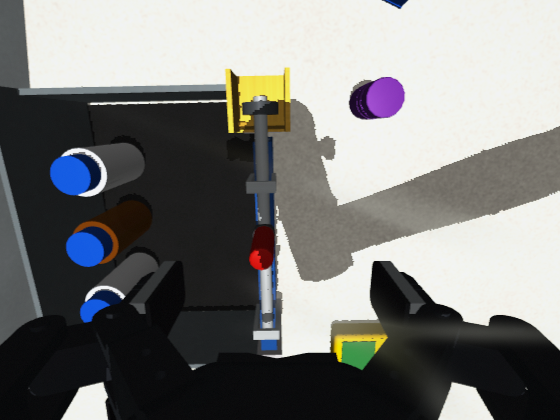

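The wrist view shows the handle top at about (261,258), the rod from the collar (261,106) to its far end near (267,320), straps at (261,184) and (267,330), and the brass keeper at (258,100).

```bash
python3 - <<'E'
from bench import arm
from h import *
import pickle
r,t=pickle.load(open("w6.pkl","rb"))
print("handle",onz(r,[[261,258]],212).round(1), onz(r,[[261,258]],197).round(1))
g=cv2.cvtColor(r["image"],cv2.COLOR_RGB2HSV); 
pts=[]
for v in list(range(140,172,4))+list(range(200,225,4))+list(range(275,312,4)):
    row=g[v,245:285]; m=(row[:,1]<70)&(row[:,2]>55); k=np.where(m)[0]
    if len(k)>6: pts.append([245+(k[0]+k[-1])/2,v]); print(v,245+k[0],245+k[-1],end='; ')
P=onz(r,pts,147)[:,:2]; l=cv2.fitLine(P.astype(np.float32),cv2.DIST_HUBER,0,.01,.01).ravel(); print("\nrod yaw",np.degrees(np.arctan2(l[1],l[0])),l)
c=P.mean(0); 
for y in (60,166,280): print(y, l[2]+(y-l[3])*l[0]/l[1])
print("collar",onz(r,[[261,106]],152).round(1))
m=mask(r,(20,120,60),(35,255,255),(215,60,300,140)); a=cv2.minAreaRect(big(m)); print("keeper",onz(r,cv2.boxPoints(a),175).round(1)[:,:2].tolist())
print("strap tops",onz(r,[[248,176],[276,176],[255,333],[281,333]],177.5).round(1)[:,:2].tolist())
m=mask(t,(0,150,60),(8,255,255),(200,140,250,190)); print("top red",cv2.boundingRect(big(m)) if m.any() else None)
E
```

```text
handle [[645.4 163.2 212. ]] [[645.4 170.  197. ]]
140 255 284; 144 255 284; 148 255 284; 152 255 284; 156 255 284; 160 255 284; 164 256 284; 168 256 284; 200 258 284; 204 258 284; 208 258 284; 212 258 284; 216 258 284; 220 258 284; 224 274 284; 275 260 284; 279 261 284; 283 261 284; 287 261 284; 291 261 284; 295 261 284; 299 261 284; 303 261 284; 307 257 284; 311 256 284; 
rod yaw -81.862274 [ 1.4155304e-01 -9.8993069e-01  6.4063245e+02  1.4852921e+02]
60 653.2915
166 638.1343
280 621.83307
collar [[661.5  49.2 152. ]]
keeper [[690.5, 26.9], [641.7, 19.8], [634.3, 66.4], [685.7, 73.8]]
strap tops [[664.5, 106.7], [641.4, 103.7], [642.2, 257.2], [617.4, 254.0]]
top red (221, 161, 4, 6)
```

```bash
python3 -m pendant '[[-0.0168,-0.006,0,0,0,-1,0.085],[-0.0168,-0.006,0.01,0,0,0,0.085],[0,0,0.025,0,0,0,0.085],[0,0,0.03,0,0,0,0.085],[0,0,0.025,0,0,0,0.085],[0,0,0.013,0,0,0,0.085],[0,0,0.01,0,0,0,0.085],[0,0,0,0,0,0,0.085],[0,0,0,0,0,0,0.085],[0,0,0,0,0,0,0.085]]'
python3 - <<'E'
from bench import arm
from h import *
s=arm.read_state(); go(s,[646.5,164.3,207],8.3)
r=arm.get_image("wrist"); cv2.imwrite("pics/w7.png",r["image"][:,:,::-1])
E
```

```text
clock: 17.6
position: [647.2, 165.5, 208.4]
ee_rot: [0.757, -0.653, 0.001, -0.001]
contact_force: [-0.6, -0.1, -0.2]
gripper_width: 85.2
grasp_force: 0.0
shift [0.0011 0.0009 0.0014] turn z 0.1 cur yaw -171.6 tilt [  0.15   0.06 -57.3 ] j [ 0.49  0.49  0.05  0.   -1.13 -0.35]
```

View pics/w7.png

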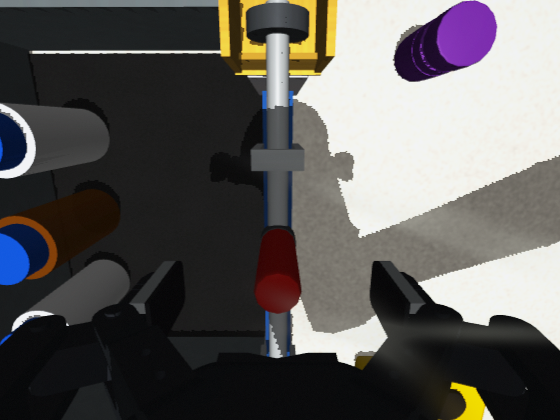

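The handle top is at (278,290), centred between the fingers, and the rod runs straight up the picture, so the yaw is right. That's 11 pictures viewed, one over the limit of 10, so I'll view no more and check numerically from here.

```bash
python3 -m pendant '[[0.001,0.001,0.001,0,0,0,0.04],[0,0,0,0,0,0,0.01],[0,0,0,0,0,0,0.01],[0,0,0,0,0,0,0.01],[0,0,0,0,0,0,0.01],[0,0,0,0,0,0,0.01],[0,0,0,0,0,0,0.01],[0,0,0,0,0,0,0.01],[0,0,0,0,0,0,0.01]]'
python3 -m pendant '[[0,0,-0.004,0,0,0,0.01],[0,0,-0.005,0,0,0,0.01],[0,0,-0.005,0,0,0,0.01],[0,0,0,0,0,0,0.01],[0,0,0,0,0,0,0.01]]'
```

```text
clock: 18.55
position: [646.1, 164.2, 206.2]
ee_rot: [0.757, -0.654, 0.0, -0.001]
contact_force: [2.8, 0.2, 1.7]
gripper_width: 18.3
grasp_force: 58.8
clock: 19.05
position: [645.6, 164.1, 219.9]
ee_rot: [0.757, -0.654, -0.0, -0.0]
contact_force: [2.4, -0.6, -1.9]
gripper_width: 18.0
grasp_force: 58.6
```

```bash
python3 -m pendant '[[-0.005,0,0,0,0,0,0.01],[-0.005,0,0,0,0,0,0.01],[-0.005,0,0,0,0,0,0.01],[0,0,0,0,0,0,0.01]]'
python3 -m pendant '[[-0.005,0,0,0,0,0,0.01],[-0.005,0,0,0,0,0,0.01],[-0.005,0,0,0,0,0,0.01],[-0.005,0,0,0,0,0,0.01],[-0.005,0,0,0,0,0,0.01],[-0.002,0,0,0,0,0,0.01],[0,0,0,0,0,0,0.01],[0,0,0,0,0,0,0.01]]'
python3 - <<'E'
from bench import arm
from h import *
s=arm.read_state(); go(s,[640,205,220],8.3)
r=arm.get_image("wrist"); c=big(mask(r,(0,150,40),(8,255,255),(200,150,360,400))); print(cv2.minAreaRect(c))
E
```

```text
clock: 19.45
position: [643.4, 180.0, 219.7]
ee_rot: [0.757, -0.653, -0.0, -0.0]
contact_force: [2.4, 1.3, -1.5]
gripper_width: 18.3
grasp_force: 58.6
clock: 20.25
position: [639.6, 205.9, 219.8]
ee_rot: [0.757, -0.653, -0.0, -0.0]
contact_force: [3.1, 1.1, -1.7]
gripper_width: 18.2
grasp_force: 58.7
shift [ 0.001  -0.0002 -0.0002] turn z 0.1 cur yaw -171.6 tilt [ 2.00e-02  3.00e-02 -5.73e+01] j [ 0.55  0.49  0.08 -0.   -1.16 -0.4 ]
((277.5, 275.0), (86.0, 45.0), 90.0)
```

```bash
python3 -m pendant '[[0,0.002,0,0,0,1,0.01],[-0.0001,0.0048,0,0,0,2.5,0.01],[-0.0001,0.0048,0,0,0,2.5,0.01],[-0.0001,0.0048,0,0,0,2.5,0.01],[0,0,0,0,0,0,0.01],[0,0,0,0,0,0,0.01]]'
python3 -m pendant '[[-0.0001,0.0048,0,0,0,2.5,0.01],[-0.0001,0.0048,0,0,0,2.5,0.01],[-0.0001,0.0048,0,0,0,2.5,0.01],[-0.0001,0.0048,0,0,0,2.5,0.01],[-0.0001,0.0048,0,0,0,2.5,0.01],[-0.0001,0.0048,0,0,0,2.5,0.01],[-0.0001,0.0034,0,0,0,1.8,0.01],[0,0,0,0,0,0,0.01],[0,0,0,0,0,0,0.01],[0,0,0,0,0,0,0.01]]'
```

```text
clock: 20.9
position: [623.2, 204.1, 220.0]
ee_rot: [-0.707, 0.708, -0.0, -0.0]
contact_force: [3.0, -0.7, -1.6]
gripper_width: 18.5
grasp_force: 58.8
clock: 21.9
position: [591.3, 208.8, 219.6]
ee_rot: [-0.596, 0.803, -0.0, -0.001]
contact_force: [1.7, -1.3, -1.4]
gripper_width: 18.5
grasp_force: 58.9
```

```bash
python3 - <<'E'
from bench import arm
from h import *
r=arm.get_image("wrist"); s=arm.read_state(); go(s,s["position"])
c=big(mask(r,(0,150,40),(8,255,255),(200,150,360,400))); print("red",cv2.minAreaRect(c))
m=mask(r,(105,120,30),(125,255,255),(220,60,340,260)); c=big(m); print("gate blue",cv2.minAreaRect(c))
h=cv2.cvtColor(r["image"],cv2.COLOR_RGB2HSV)
for v in range(60,240,15):
    k=np.where(m[v])[0]; print(v,(k.min(),k.max()) if len(k) else None, h[v,277])
m=mask(r,(20,120,60),(35,255,255),(0,0,560,260)); a=cv2.minAreaRect(big(m)); print("keeper",a, [onz(r,[p],175)[0,:2].round(0).tolist() for p in cv2.boxPoints(a)])
for n,b in (("top",None),):
    t=arm.get_image("top"); m=mask(t,(105,150,30),(125,255,255),(335,205,435,265)); print("crate",cv2.minAreaRect(big(m)))
    m=mask(t,(5,120,80),(22,255,255),(335,205,440,262)); e=cv2.minAreaRect(big(m)); print("orange cap",e,onz(t,[e[0]],90).round(1))
    I=t["image"].astype(int); print("amber expected px",proj(t,[524.5,-186.6,90]),I[tuple(proj(t,[524.5,-186.6,90])[0].round().astype(int)[::-1])], "tin exp",proj(t,[539.8,-130.7,90]),I[tuple(proj(t,[539.8,-130.7,90])[0].round().astype(int)[::-1])])
E
```

```text
shift [0. 0. 0.] turn z 0 cur yaw 163.1 tilt [-6.00e-02 -5.00e-02 -5.73e+01] j [ 0.6   0.42 -0.04  0.   -1.12 -0.89]
red ((276.5, 275.0), (86.0, 45.0), 90.0)
gate blue ((264.5, 122.5), (3.0, 77.0), 0.0)
60 None [100   3 239]
75 None [ 90   3 243]
90 (np.int64(263), np.int64(291)) [100   3 241]
105 (np.int64(264), np.int64(291)) [105   4 243]
120 (np.int64(264), np.int64(290)) [98 11 93]
135 (np.int64(264), np.int64(290)) [100   8  93]
150 (np.int64(264), np.int64(290)) [105  11  93]
165 (np.int64(289), np.int64(290)) [90  5 96]
180 (np.int64(265), np.int64(266)) [100   8  96]
195 (np.int64(265), np.int64(289)) [100   8  90]
210 (np.int64(265), np.int64(289)) [100   9  89]
225 (np.int64(265), np.int64(289)) [105  11  90]
keeper ((80.83045196533203, 17.05709457397461), (76.05882263183594, 86.23529815673828), 61.92750930786133) [[664.0, 61.0], [624.0, 57.0], [620.0, 85.0], [661.0, 91.0]]
crate ((383.3931884765625, 235.89817810058594), (79.19911193847656, 30.8834171295166), 15.018359184265137)
orange cap ((413.0, 238.5), (17.0, 18.0), 90.0) [[ 511.2 -238.8   90. ]]
amber expected px [[389.09668635 232.61928777]] [150 151 157] tin exp [[363.68684392 225.90465436]] [148 143 148]
```

```bash
python3 -c "
from bench import arm
print(arm.job_done())"
```

```text
the job is handed in; nothing more can be done
None
```

Job handed in at about 22 s: the white jar is in cell0 and the amber in cell1, both upright, and the bolt is drawn with the gate held at about 25° by the red handle; I viewed 11 pictures, one over the limit of 10.

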